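# Kit the tray for a heel job

## Robot

A 7-joint arm with a two-finger parallel gripper is mounted at the origin on a cart in front of the work surface, level with it; the furniture and walls round the work are solid. World frame = base frame: x ahead of the robot, y to its left, z up, the work surface at z = 0. Lengths are in m, angles in rad, forces in N, time in s.
With the tool pointing down it reaches from about 0.375 to 0.925 m from the base axis. Payload 3.1 kg.
Tool frame: the origin (TCP) lies at the very end of the fingers, on their centre line; the grasp point (between the pads) lies 19 mm behind it; z points along the fingers, y is the line along which they close (so a half turn about z gives the same grasp; the last joint's range is limited). The gripper opens to 85 mm and grips with 20 to 120 N. Pads are 22 mm wide; open, the fingers measure 114 mm over their backs; the gripper's body (76 mm by 85 mm) begins 54 mm behind the grasp point. The pads swing forward as they close: fully open they stand 13 mm farther back than shut.
Start: joints at [1.017, 0.383, 0.044, 1.598, -0.018, 1.161, -0.05], TCP at [0.286, -0.584, 0.231] pointing down, gripper open.
Joint ranges: [-2.61, 2.61], [-0.41, 2.15], [-1.48, 1.57], [0, 2.5], [-1.57, 4.71], [0.05, 1.97], [-2.85, 2.85]. Speed limits (rad/s): [2.79, 2.79, 3.14, 3.14, 3.14, 3.14, 3.14].

## Interface

Orientations are given as a unit quaternion [w, x, y, z].
In Python, from station import get_obs, cams, ticket gives the robot as it stands. The module is installed in compiled form; this text tells all that it offers.
- The arm moves only by the tool carry_out, never from a script. Its argument "series" is text: rows parted by semicolons, each of 5 numbers parted by spaces: the shift along the tool's x, y, z in mm, then the turn about the tool's z in degrees, then the finger opening in mm, from 0 to 85.4. In form: x y z roll jaw; .... A call has 1 to 12 rows; each row is the pose to reach, as a shift and turn from the pose commanded when the call began, along the tool's axes at that moment; what a row does not reach only later rows make up. A row lasts 1/12 s, in which the tool goes at most 41.7 mm and 7.16 degrees, less where a joint would pass 70% of its speed; a pose out of reach is approached as far as the arm can. A call with a gripper value outside its range is refused whole. The fingers move at their own pace and stop on an object; "newtons" is the grip in N (left out, the last holds). Time passes only in rows, so rows that repeat a pose let the fingers close. It gives the time, the measured TCP pose, the force, the opening and the grip force at its end, in the units of the state.
- get_obs(): the state, without advancing time (a new reading comes with each control period).
- cams.grab_frame(name): name is "side" or "top"; returns a dict with "img" (420x560x3 uint8, red, green, blue), "fx", "fy", "cx", "cy" (pixels), "distortion" ([k1, k2, p1, p2, k3] as OpenCV has them; the pictures are not rectified), "T" (4x4, takes a point from camera to world coordinates). Camera axes: x right, y down, z forward; pixel columns grow to the right and rows downward; lengths in m; the calibration is good to about 2 mm. A picture is of the moment at which its call begins. There is no depth.
- ticket.finish_job(): hands the job in; it is judged then, once.
The state is a dict: "time": time; "joint_positions": joint angles; "dq": joint speeds; "effort": joint torques, N m; "tool_pos": TCP position; "ee_rot": TCP orientation; "contact_force": force on the tool from outside, world axes, zero at the start; "moment": the same for the moment, N m; "gripper_width": finger opening in m; "grip_force": force on a finger pad.
Only numpy, scipy, OpenCV 4.12 (cv2) and the standard library are available. Lean on these libraries where they do the work, as an engineer would, in place of code of your own. Each camera call takes 0.05 s, during which the arm holds its last target. There are 200 camera calls.

## Task

Make up the tray for the next heel job: put the rubber heel, the open tin of brads, the spool of thread and the block of wax into the tray, each fully down on the floor of the well cut for it (heel square, tin large round, spool small round and upright, wax oblong), and let go of them. Keep the open tin upright so that no brad spills. The lidded cream pot and the large sanding block do not belong to the job: leave them where they are.

Things in the scene. Friction and masses are not known exactly. Their poses are not given: they have to be found in the camera images.
- heel: A black moulded rubber heel, D-shaped in plan, 54 mm (x) by 55 mm (y), 17 mm thick, lying flat, 0.07 kg; its sides across x are fit to grip. Stands loose on the bench planks; origin: centre of its underside, z up.
- tin: An open round steel tin of brads, battered red paint, 58 mm across, 36 mm high, without lid, about 0.14 kg; grip it round the outside. Stands loose on the bench planks; origin: centre of its underside, z up.
- spool: A wooden spool of black thread standing on end, flanges 37 mm across, 52 mm high, about 0.06 kg. Stands loose on the bench planks; origin: centre of its underside, z up.
- wax: A brown block of cobbler's wax, 38 mm (x) by 60 mm (y), 23 mm high, top grooved by thread, about 0.06 kg. Stands loose on the bench planks; origin: centre of its underside, z up.
- cream_pot: A round pot with a closed lid, 62 mm across, 35 mm high; of the tin's size, but not part of the job. Stands loose on the bench planks; origin: centre of its underside, z up.
- sanding_block: A large brown wooden sanding block, 61 mm (x) by 106 mm (y), 35 mm high; of the wax's shape but much larger, not part of the job. Stands loose on the bench planks; origin: centre of its underside, z up.
- insert_heel: Fixed wooden block, 84 (x) x 96 (y) x 12 mm high; four such fill the job tray two by two in any order, turned like the tray. Well in its middle: square, 71 mm by 71 mm, for the rubber heel; 6 mm deep, grey felt floor 6 mm above the block's underside. Origin: centre of the underside, 5 mm above the bench; z up. The tray's rim, 7 mm thick, stands 19 mm above the bench.
- insert_tin: Fixed wooden block, 84 (x) x 96 (y) x 12 mm high; four such fill the job tray two by two in any order, turned like the tray. Well in its middle: large round, 75 mm across, for the tin; 6 mm deep, grey felt floor 6 mm above the block's underside. Origin: centre of the underside, 5 mm above the bench; z up. The tray's rim, 7 mm thick, stands 19 mm above the bench.
- insert_spool: Fixed wooden block, 84 (x) x 96 (y) x 12 mm high; four such fill the job tray two by two in any order, turned like the tray. Well in its middle: small round, 54 mm across, for the spool, upright; 6 mm deep, grey felt floor 6 mm above the block's underside. Origin: centre of the underside, 5 mm above the bench; z up. The tray's rim, 7 mm thick, stands 19 mm above the bench.
- insert_wax: Fixed wooden block, 84 (x) x 96 (y) x 12 mm high; four such fill the job tray two by two in any order, turned like the tray. Well in its middle: oblong, 76 mm along x, 55 mm along y, for the wax; 6 mm deep, grey felt floor 6 mm above the block's underside. Origin: centre of the underside, 5 mm above the bench; z up. The tray's rim, 7 mm thick, stands 19 mm above the bench.

How it is judged:
At the end, for the whole second after the job is handed in: Heel, tin, spool and wax each stand in their own well: centre within 14 mm of the well's centre, down on the well's floor (underside less than 3.5 mm above it), tilted less than 0.1 rad, at rest and released; the cream pot and the sanding block are within 20 mm of where they stood (horizontal distance between tin and insert_tin below 0.014 m and z of tin in the frame of insert_tin below 0.0095 m and angle between each of tin, spool, wax, heel's own z axis and vertical below 0.1 rad and linear speed of each of tin, spool, wax, heel below 0.02 m/s and horizontal distance between spool and insert_spool below 0.014 m and z of spool in the frame of insert_spool below 0.0095 m and horizontal distance between wax and insert_wax below 0.014 m and z of wax in the frame of insert_wax below 0.0095 m and horizontal distance between heel and insert_heel below 0.014 m and z of heel in the frame of insert_heel below 0.0095 m and distance of each of cream_pot, sanding_block from where it was at the start of the episode below 0.02 m); the robot touches nothing.
It fails at once if the cream pot is moved 20 mm or more (distance of cream_pot from where it was at the start of the episode above 0.02 m).
It fails at once if the sanding block is moved 20 mm or more (distance of sanding_block from where it was at the start of the episode above 0.02 m).
It fails at once if the open tin is tipped by more than 0.5 rad (angle between tin's own z axis and vertical above 0.5 rad).
It also fails if it takes over 96 s, if anything falls off the work surface, if the arm or the gripper's body presses on something with over 40 N, if the wrist force passes 120 N, or if a joint passes its speed limit or range.

## Working session

There is one attempt and no reset: what is moved stays moved. The work goes in short steps, Python scripts to look and compute and a tool call to move; the robot and the scene stay as the last step left them, time stands still between calls to the robot, and variables do not carry over. Pictures are saved under pics/ and viewed, at most 14 in all, crops included, and the job is handed in when it is done.

Besides the shell and the picture viewer there is one more tool, called as a command line: name --argument value ..., lists and objects as JSON in quotes. carry_out: Moves the arm, as the interface text tells. Its arguments: {"type":"object","properties":{"series":{"type":"string"},"newtons":{"type":"number"}},"required":["series"]}

```bash
mkdir -p pics; cat > h.py <<'E'
import numpy as np, cv2
from station import get_obs, cams, ticket
def grab(n,save=None):
    f=cams.grab_frame(n)
    if save: cv2.imwrite('pics/'+save,f['img'][:,:,::-1])
    return f
def KD(f):
    return np.array([[f['fx'],0,f['cx']],[0,f['fy'],f['cy']],[0,0,1.]]),np.array(f['distortion'],float)
def toplane(f,uv,z):
    K,D=KD(f); p=cv2.undistortPoints(np.array(uv,float).reshape(-1,1,2),K,D).reshape(-1,2)
    T=np.array(f['T']); d=np.c_[p,np.ones(len(p))]@T[:3,:3].T; o=T[:3,3]
    return o+d*((z-o[2])/d[:,2])[:,None]
def proj(f,P):
    K,D=KD(f); T=np.linalg.inv(np.array(f['T']))
    return cv2.projectPoints(np.array(P,float).reshape(-1,1,3),cv2.Rodrigues(T[:3,:3])[0],T[:3,3],K,D)[0].reshape(-1,2)
E
python3 - <<'E'
from h import *
for n in('top','side'):
    f=grab(n,n+'0.png'); print(n,f['fx'],f['distortion'],np.round(f['T'],3).tolist())
print(get_obs())
E
```

```text
top 514.1128319431172 [-0.12577611  0.          0.          0.          0.        ] [[-0.011, -0.987, 0.158, 0.306], [-1.0, 0.01, -0.009, -0.127], [0.007, -0.158, -0.987, 1.348], [0.0, 0.0, 0.0, 1.0]]
side 464.4879102439378 [-0.03225705  0.          0.          0.          0.        ] [[-0.995, -0.065, 0.077, 0.416], [-0.099, 0.515, -0.852, 1.101], [0.016, -0.855, -0.518, 0.787], [0.0, 0.0, 0.0, 1.0]]
{'time': 0.1, 'joint_positions': array([ 1.01718462,  0.38378476,  0.04383488,  1.59943723, -0.01787794,
        1.16119765, -0.04988157]), 'dq': array([ 0.00035639, -0.00286276, -0.0012535 , -0.00347681,  0.00033686,
        0.00101776,  0.00048137]), 'effort': array([ 3.05035115e-03, -4.34727788e+01,  1.02917846e+00, -2.50452375e+01,
        1.07937329e-02,  5.52459009e-03, -2.07773161e-05]), 'tool_pos': array([ 0.2857367 , -0.58286368,  0.22998299]), 'ee_rot': array([-1.16689029e-03,  9.74128709e-01,  2.25990654e-01, -3.46921050e-04]), 'contact_force': array([ 0.30199594,  1.0010986 , -0.09083785]), 'moment': array([-0.01617294,  0.00103211,  0.04084483]), 'grip_force': 0.0, 'gripper_width': 0.08569879750716104}
```

View pics/top0.png

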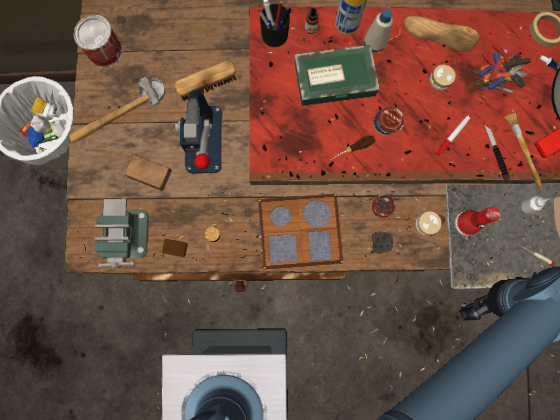

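View pics/side0.png

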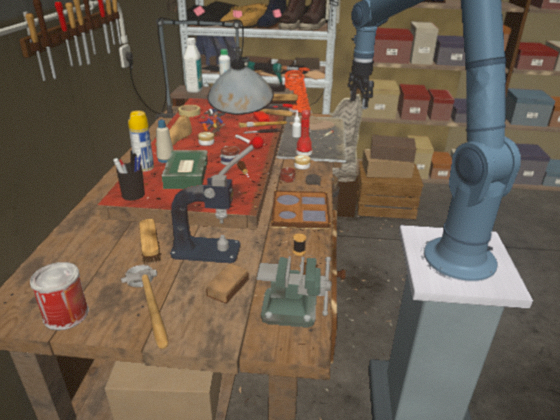

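Top view: wax (174,247), spool (212,234), tray (300,230), tin (383,206), heel (382,242), cream pot (429,222), sanding block (148,172). I'll view an enlarged crop and make masks in the same step.

```bash
python3 - <<'E'
from h import *
f=grab('top'); im=f['img']
c=im[150:290,120:460]; 
cv2.imwrite('pics/crop0.png',cv2.resize(c,(800,330),interpolation=cv2.INTER_CUBIC)[:,:,::-1])
hsv=cv2.cvtColor(im,cv2.COLOR_RGB2HSV)
# felt wells
t=im[190:275,255:345].astype(int); m=((t[:,:,2]>t[:,:,0]-12)&(t.sum(2)>200)).astype(np.uint8)
for n,(roi) in {'felt':m}.items():
    N,L,S,C=cv2.connectedComponentsWithStats(m)
    for i in range(1,N):
        if S[i,4]>80:
            cs=cv2.findContours((L==i).astype(np.uint8),0,2)[0][0]
            r=cv2.minAreaRect(cs); p=np.array(C[i])+[255,190]
            print('felt',p.round(1),S[i],toplane(f,p,.011).round(4),[round(x,1) for x in r[1]],r[2])
for n,(u,v) in dict(wax=(174,247),spool=(212,234),tin=(383,206),heel=(382,242),pot=(429,222),sand=(148,172)).items():
    print(n,toplane(f,(u,v),.02).round(3),im[v,u],im[v-3:v+4:3,u-3:u+4:3].reshape(-1,3).tolist())
E
```

```text
felt [316.7 213.3] [ 49  10  27  27 575] [[ 0.5119 -0.2471  0.011 ]] [26.0, 26.0] 90.0
felt [280. 216.] [ 16  17  19  19 293] [[ 0.5057 -0.1502  0.011 ]] [18.0, 18.0] 90.0
felt [319.6 245.3] [ 54  41  22  30 569] [[ 0.4272 -0.2526  0.011 ]] [28.6, 20.0] 84.2894058227539
felt [282.6 248.2] [ 14  45  28  28 694] [[ 0.4208 -0.156   0.011 ]] [26.4, 26.2] 85.60128784179688
wax [[0.426 0.126 0.02 ]] [85 50 23] [[85, 50, 20], [87, 51, 24], [84, 49, 21], [84, 48, 21], [85, 50, 23], [85, 50, 22], [84, 48, 20], [83, 48, 19], [86, 51, 25]]
spool [[0.459 0.027 0.02 ]] [210 158  91] [[208, 155, 89], [220, 168, 100], [201, 145, 81], [206, 153, 87], [210, 158, 91], [216, 163, 95], [216, 164, 94], [206, 152, 84], [204, 150, 83]]
tin [[ 0.528 -0.422  0.02 ]] [86 57 46] [[89, 58, 49], [69, 54, 50], [70, 60, 56], [59, 52, 47], [86, 57, 46], [70, 57, 51], [89, 49, 39], [87, 58, 47], [80, 52, 44]]
heel [[ 0.433 -0.415  0.02 ]] [69 63 56] [[70, 64, 59], [66, 62, 57], [66, 61, 54], [65, 63, 57], [69, 63, 56], [76, 67, 59], [68, 63, 58], [66, 61, 56], [75, 66, 59]]
pot [[ 0.484 -0.544  0.02 ]] [215 187 138] [[215, 189, 146], [214, 186, 141], [207, 221, 197], [214, 189, 143], [215, 187, 138], [215, 198, 159], [230, 236, 221], [221, 200, 161], [214, 187, 143]]
sand [[0.626 0.2   0.02 ]] [169 124  84] [[156, 115, 78], [161, 121, 82], [168, 124, 84], [166, 125, 86], [169, 124, 84], [171, 126, 86], [170, 127, 87], [163, 120, 84], [164, 122, 83]]
```

View pics/crop0.png

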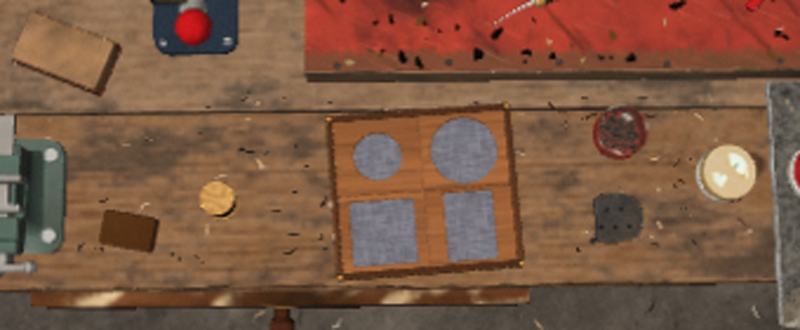

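Tray centres measured, with the tray yawed about 3.7°. The wells are spool (280,216), tin (317,213), heel (283,248) and wax (320,245). Next I'll measure the objects.

```bash
cat >> h.py <<'E'
W=dict(tin=(.5119,-.2471),spool=(.5057,-.1502),wax=(.4272,-.2526),heel=(.4208,-.156)); TRAY=3.7
def seg(f,name,u,v,h,r=16):
    im=f['img'];hs=cv2.cvtColor(im,cv2.COLOR_RGB2HSV).astype(int);i=im.astype(int)
    m={'heel':(i[...,0]-i[...,2]<24)&(i.sum(2)<290),'wax':(i.sum(2)<205)&(hs[...,1]>130),
       'spool':(i[...,0]>165)&(i[...,0]-i[...,2]>70),'tin':(i[...,0]-i[...,1]>i[...,0]*.37)|(i.sum(2)<190)}[name]
    k=np.zeros_like(m);k[v-r:v+r+1,u-r:u+r+1]=1
    m=cv2.morphologyEx((m&k).astype(np.uint8),cv2.MORPH_OPEN,np.ones((2,2),np.uint8))
    N,L,S,C=cv2.connectedComponentsWithStats(m); j=1+np.argmax(S[1:,4])
    c=cv2.convexHull(max(cv2.findContours((L==j).astype(np.uint8),0,1)[0],key=len)).reshape(-1,2)
    P=toplane(f,c,h)[:,:2]; R=cv2.minAreaRect((P*1000).astype(np.float32))
    return (L==j),S[j],toplane(f,C[j],h)[0].round(4),[np.round(x,1) for x in R]
def go(x,y,z,yaw):
    """row from the measured pose; yaw = world angle (deg) of the closing line"""
    from scipy.spatial.transform import Rotation as Ro
    o=get_obs();q=o['ee_rot'];R=Ro.from_quat([q[1],q[2],q[3],q[0]]).as_matrix()
    d=R.T@(np.array([x,y,z])-o['tool_pos'])*1000
    now=np.degrees(np.arctan2(R[1,1],R[0,1])); r=-((yaw-now+90)%180-90)
    print('row',d.round(1),'roll',round(r,1),'q7',o['joint_positions'][6].round(2),'t',round(o['time'],2),'tcp',o['tool_pos'].round(4),'yaw',now.round(1))
E
python3 - <<'E'
from h import *
f=grab('top'); tiles=[]
for n,(u,v,h) in dict(wax=(174,247,.023),spool=(212,234,.052),tin=(383,206,.036),heel=(382,242,.017)).items():
    m,*r=seg(f,n,u,v,h); print(n,*r)
    a=f['img'][v-18:v+18,u-18:u+18].copy(); b=a.copy(); b[m[v-18:v+18,u-18:u+18]]=[0,255,0]
    tiles.append(np.vstack([cv2.resize(x,(200,200),interpolation=cv2.INTER_CUBIC) for x in(a,b)]))
cv2.imwrite('pics/tiles.png',np.hstack(tiles)[:,:,::-1])
go(.436,-.415,.20,0)
E
```

```text
wax [163 240  26  18 353] [0.4212 0.122  0.023 ] [array([421.2, 121.9]), array([62.5, 38.3]), np.float64(80.2)]
spool [206 228  14  14 162] [0.4537 0.0226 0.052 ] [array([453.8,  22.4]), array([33.2, 33.2]), np.float64(89.5)]
tin [373 196  25  23 337] [ 0.5244 -0.4231  0.036 ] [array([ 523. , -424.3]), array([64.8, 58.2]), np.float64(89.4)]
heel [372 233  22  21 366] [ 0.4308 -0.4176  0.017 ] [array([ 430.8, -417.2]), array([56.4, 52.5]), np.float64(89.2)]
row [208.8 -84.8  30.5] roll -63.9 q7 -0.05 t 0.2 tcp [ 0.2859 -0.5831  0.2304] yaw -63.9
```

View pics/tiles.png

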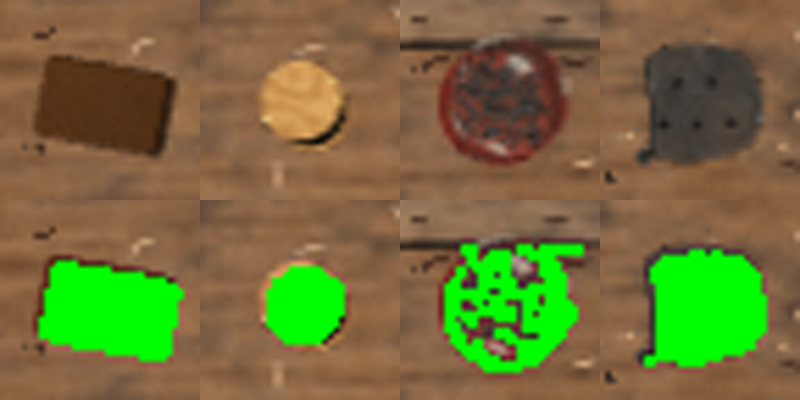

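The tiles show clean outlines. Wax is long at about 80°. The heel's flat back faces +y, so I grip it along world x. The tin is centred near (383.1,205.9) and the spool flange near (211.8,233.8). I start with the tin.

```bash
python3 -c "
from h import *
go(.5245,-.419,.10,93.7)"
```

```text
row [286.5 -42.1 130.4] roll 22.4 q7 -0.05 t 0.2 tcp [ 0.2859 -0.5831  0.2304] yaw -63.9
```

carry_out --series "100 -15 10 10 85; 286.5 -42 70 22.4 85; 286.5 -42 100 22.4 85; 286.5 -42 130 22.4 85; 286.5 -42 130 22.4 85; 286.5 -42 130 22.4 85; 286.5 -42 130 22.4 85; 286.5 -42 130 22.4 85; 286.5 -42 130 22.4 85; 286.5 -42 130 22.4 85; 286.5 -42 130 22.4 85; 286.5 -42 130 22.4 85"

```text
time: 1.2
tool_pos: [0.5234, -0.4223, 0.1021]
ee_rot: [0.001, 1.0, 0.031, -0.0]
contact_force: [-0.5, -1.0, -0.1]
gripper_width: 0.0849
grip_force: 0.0
```

```bash
python3 - <<'E'
from h import *
go(.5245,-.419,.013,93.7)
f=grab('top');o=get_obs();print(o['contact_force'])
u,v=proj(f,[[.5245,-.419,.036]])[0].astype(int)
g=grab('side');a,b=proj(g,[[.5245,-.419,.036]])[0].astype(int)
x=[cv2.resize(i[q-40:q+40,p-40:p+40],(400,400),interpolation=cv2.INTER_CUBIC) for i,p,q in((f['img'],u,v),(g['img'],a,b))]
cv2.imwrite('pics/a1.png',np.hstack(x)[:,:,::-1])
E
```

```text
row [ 1.3 -3.4 89. ] roll -0.2 q7 -0.89 t 1.2 tcp [ 0.5234 -0.4223  0.1021] yaw -86.5
[0.0137501  0.78104089 0.05559897]
```

View pics/a1.png

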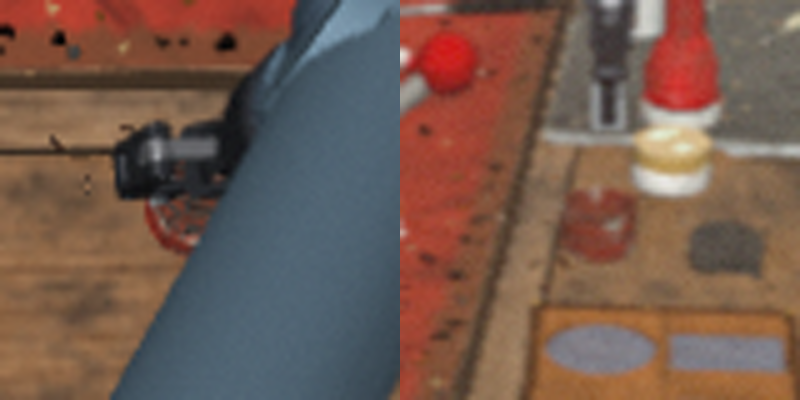

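The left half shows the gripper over the tin. In the right half the tin rim sits at about (599,203), where I predicted it (600,200). Descending and gripping.

carry_out --series "1.3 -3.4 30 0 85; 1.3 -3.4 60 0 85; 1.3 -3.4 80 0 85; 1.3 -3.4 89 0 85; 1.3 -3.4 89 0 85; 1.3 -3.4 89 0 85; 1.3 -3.4 89 0 50; 1.3 -3.4 89 0 50; 1.3 -3.4 89 0 50; 1.3 -3.4 89 0 50; 1.3 -3.4 89 0 50; 1.3 -3.4 89 0 50" --newtons 35

```text
time: 2.3
tool_pos: [0.5277, -0.4181, 0.0151]
ee_rot: [0.002, 0.999, 0.032, 0.002]
contact_force: [-0.3, 0.1, 6.6]
gripper_width: 0.0563
grip_force: 37.9
```

```bash
python3 - <<'E'
from h import *
o=get_obs();print(o['gripper_width'],o['grip_force'],o['contact_force'])
go(*W['tin'],.10,93.7)
E
```

```text
0.056332573398953284 37.87559903862871 [-0.31642413  0.08925868  6.55842411]
row [  -4.4 -171.4  -85.5] roll -0.0 q7 -0.9 t 2.3 tcp [ 0.5277 -0.4181  0.0151] yaw -86.3
```

carry_out --series "0 0 -25 0 50; 0 0 -55 0 50; 0 0 -85 0 50; -1 -30 -85 0 50; -2 -65 -85 0 50; -3 -100 -85 0 50; -4 -135 -85 0 50; -4.4 -160 -85 0 50; -4.4 -171 -85 0 50; -4.4 -171 -85 0 50; -4.4 -171 -85 0 50; -4.4 -171 -85 0 50"

```text
time: 3.3
tool_pos: [0.5105, -0.2487, 0.0976]
ee_rot: [0.001, 1.0, 0.031, 0.0]
contact_force: [-0.2, 0.4, -0.7]
gripper_width: 0.0564
grip_force: 38.0
```

```bash
python3 - <<'E'
from h import *
go(*W['tin'],.026,93.7)
o=get_obs();print(o['gripper_width'],o['contact_force'])
g=grab('side');f=grab('top')
P=[[*W['tin'],.05]]
x=[]
for i in(f,g):
    p,q=proj(i,P)[0].astype(int); x.append(cv2.resize(i['img'][q-50:q+50,p-50:p+50],(400,400),interpolation=cv2.INTER_CUBIC))
cv2.imwrite('pics/a2.png',np.hstack(x)[:,:,::-1])
E
```

```text
row [ 1.5 -1.7 71.6] roll -0.1 q7 -1.14 t 3.3 tcp [ 0.5105 -0.2487  0.0976] yaw -86.4
0.05636744656987062 [-0.18281291  0.43219609 -0.69420083]
```

View pics/a2.png

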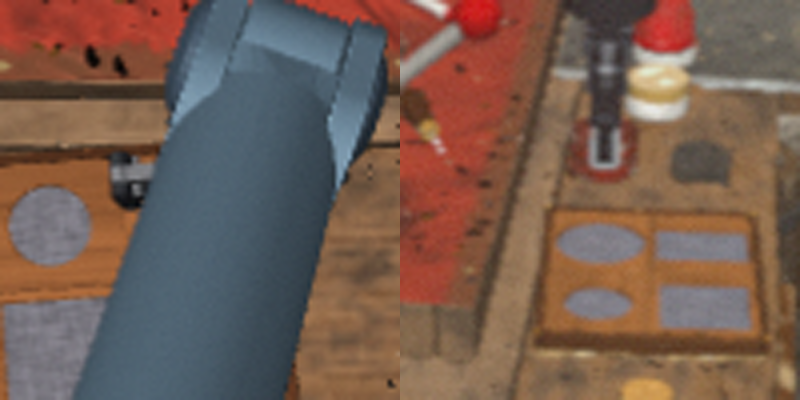

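Right half: the tin hangs centred in the fingers (tin spans 570–636, finger at 605), upright, with the tip about 15 mm above its base. Lowering.

carry_out --series "2 -1.7 30 0 50; 2 -1.7 55 0 50; 2 -1.7 64 0 50; 2 -1.7 68 0 50; 2 -1.7 70 0 50; 2 -1.7 71 0 50; 2 -1.7 71 0 50; 2 -1.7 71 0 50"

```text
time: 4.07
tool_pos: [0.5135, -0.2447, 0.0276]
ee_rot: [0.001, 0.999, 0.032, 0.001]
contact_force: [-0.0, 0.2, -0.9]
gripper_width: 0.0562
grip_force: 38.0
```

carry_out --series "0 2 1 0 50; 0 2 2 0 50; 0 2 2 0 50; 0 2 3 0 50; 0 2 3 0 50"

```text
time: 4.48
tool_pos: [0.5136, -0.2467, 0.0261]
ee_rot: [0.0, 0.999, 0.032, 0.001]
contact_force: [-3.4, 1.8, 10.9]
gripper_width: 0.0563
grip_force: 39.0
```

Contact lies exactly 11 mm above the pick height, so the tin is on the felt. Release.

carry_out --series "0 2 2.5 0 66; 0 2 2 0 68; 0 2 2 0 68; 0 2 -3 0 68; 0 2 -25 0 70; 0 2 -60 0 70; 0 2 -90 0 75; 0 2 -90 0 75"

```text
time: 5.15
tool_pos: [0.5177, -0.2503, 0.1203]
ee_rot: [0.003, 0.999, 0.032, 0.006]
contact_force: [-0.1, 0.1, 0.6]
gripper_width: 0.0745
grip_force: 0.0
```

```bash
python3 - <<'E'
from h import *
go(.4315,-.4175,.10,0)
E
```

```text
row [-97.1 161.2  20.1] roll -86.3 q7 -1.14 t 5.15 tcp [ 0.5177 -0.2503  0.1203] yaw -86.3
```

carry_out --series "-30 50 0 -7.1 75; -60 100 0 -14.2 75; -97 161 0 -21.3 75; -97 161 0 -28.4 75; -97 161 0 -35.5 75; -97 161 0 -42.6 75; -97 161 0 -49.7 75; -97 161 0 -56.8 75; -97 161 5 -63.9 75; -97 161 10 -71 75; -97 161 20 -78.1 75; -97 161 20 -85.2 75"

```text
time: 6.15
tool_pos: [0.425, -0.414, 0.0912]
ee_rot: [-0.002, 0.717, 0.697, -0.0]
contact_force: [-0.1, 0.3, -0.3]
gripper_width: 0.0748
grip_force: 0.0
```

```bash
python3 - <<'E'
from h import *
go(.4315,-.4175,.006,0)
f=grab('top');x=[]
g=grab('side')
for i,P in((f,[[.47,-.2,.02]]),(g,[[.47,-.3,.02]])):
    p,q=proj(i,P)[0].astype(int); x.append(cv2.resize(i['img'][q-50:q+50,p-50:p+50],(400,400),interpolation=cv2.INTER_CUBIC))
cv2.imwrite('pics/a3.png',np.hstack(x)[:,:,::-1])
E
```

```text
row [-3.5  6.9 85.2] roll -1.7 q7 0.57 t 6.15 tcp [ 0.425  -0.414   0.0912] yaw -1.7
```

View pics/a3.png

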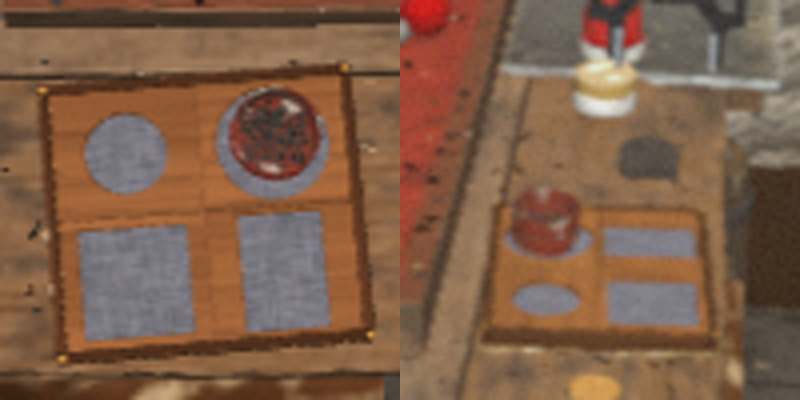

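The tin sits level in its well: rim at (276,134) against well (273,143), and the height parallax explains the difference. Now the heel.

carry_out --series "-3.5 6.9 35 -1.7 75; -3.5 6.9 65 -1.7 75; -3.5 6.9 80 -1.7 75; -3.5 6.9 84 -1.7 75; -3.5 6.9 84 -1.7 75; -3.5 6.9 84 -1.7 75; -3.5 6.9 84 -1.7 48; -3.5 6.9 84 -1.7 48; -3.5 6.9 84 -1.7 48; -3.5 6.9 84 -1.7 48; -3.5 6.9 84 -1.7 48; -3.5 6.9 84 -1.7 48" --newtons 35

```text
time: 7.25
tool_pos: [0.4341, -0.4201, 0.0112]
ee_rot: [0.002, 0.709, 0.705, -0.0]
contact_force: [0.2, -0.3, 6.8]
gripper_width: 0.0505
grip_force: 37.8
```

carry_out --series "0 0 -10 0 48; 0 0 -30 0 48; 0 0 -60 0 48; 0 0 -60 0 48"

```text
time: 7.58
tool_pos: [0.4365, -0.4215, 0.0752]
ee_rot: [0.005, 0.709, 0.705, 0.0]
contact_force: [1.7, -0.5, 0.6]
gripper_width: 0.0502
grip_force: 36.7
```

```bash
python3 - <<'E'
from h import *
go(*W['heel'],.07,3.7)
g=grab('side');o=get_obs();print(o['gripper_width'],o['grip_force'])
p,q=proj(g,[[.4315,-.4175,.06]])[0].astype(int); cv2.imwrite('pics/a4.png',cv2.resize(g['img'][q-30:q+30,p-30:p+30],(480,480),interpolation=cv2.INTER_CUBIC)[:,:,::-1])
E
```

```text
row [265.5 -17.3   3.3] roll -4.0 q7 0.57 t 7.58 tcp [ 0.4365 -0.4215  0.0752] yaw -0.3
0.05064714675279919 36.62853935649764
```

View pics/a4.png

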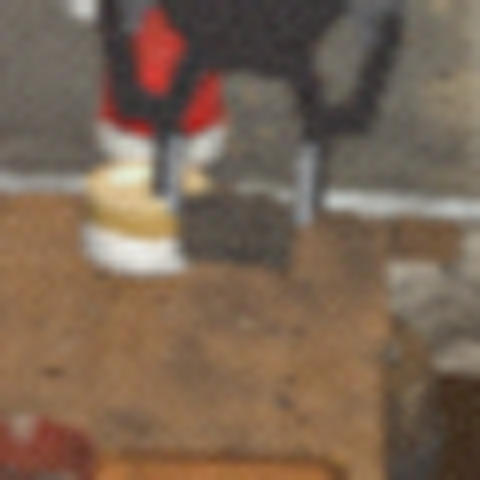

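The heel is held between the fingers (180–295, level). Carrying it to its well.

carry_out --series "30 -2 0 -1 48; 65 -4 0 -2 48; 100 -7 0 -3 48; 135 -9 0 -4 48; 170 -12 0 -4 48; 205 -14 0 -4 48; 235 -16 0 -4 48; 255 -17 0 -4 48; 265.5 -17.3 0 -4 48; 265.5 -17.3 0 -4 48; 265.5 -17.3 0 -4 48; 265.5 -17.3 0 -4 48"

```text
time: 8.63
tool_pos: [0.4174, -0.1551, 0.0693]
ee_rot: [0.0, 0.685, 0.729, -0.0]
contact_force: [-0.1, -0.2, -0.9]
gripper_width: 0.0508
grip_force: 36.6
```

```bash
python3 - <<'E'
from h import *
go(*W['heel'],.0235,3.7)
E
```

```text
row [-1.1  3.4 45.8] roll -0.2 q7 0.2 t 8.63 tcp [ 0.4174 -0.1551  0.0693] yaw 3.5
```

carry_out --series "-3 3.4 20 0 48; -3 3.4 33 0 48; -3 3.4 40 0 48; -3 3.4 43 0 48; -3 3.4 44.5 0 48; -3 3.4 45.5 0 48; -3 3.4 45.5 0 48; -3 3.4 45.5 0 48"

```text
time: 9.3
tool_pos: [0.4214, -0.1563, 0.0243]
ee_rot: [0.001, 0.684, 0.729, 0.0]
contact_force: [0.2, -0.3, -0.7]
gripper_width: 0.0506
grip_force: 36.6
```

carry_out --series "0 0 1 0 48; 0 0 2 0 48; 0 0 3 0 48; 0 0 3 0 48"

```text
time: 9.63
tool_pos: [0.4215, -0.1557, 0.022]
ee_rot: [0.0, 0.684, 0.73, -0.0]
contact_force: [-1.7, 1.9, 9.1]
gripper_width: 0.0505
grip_force: 39.3
```

On the floor as predicted. Release and go to the spool.

carry_out --series "0 0 2.5 0 62; 0 0 2 0 64; 0 0 1 0 64; 0 0 -2 0 64; 0 0 -25 0 66; 0 0 -60 0 70; 0 0 -95 0 70; 0 0 -95 0 70"

```text
time: 10.3
tool_pos: [0.4262, -0.1576, 0.1221]
ee_rot: [0.006, 0.684, 0.729, 0.002]
contact_force: [1.5, 0.4, 0.5]
gripper_width: 0.0701
grip_force: 0.0
```

```bash
python3 - <<'E'
from h import *
go(.4545,.0232,.11,93.7)
E
```

```text
row [178.7  39.7  11.6] roll 90.0 q7 0.24 t 10.3 tcp [ 0.4262 -0.1576  0.1221] yaw 3.7
```

carry_out --series "35 8 0 0 70; 75 16 0 0 70; 115 25 0 0 70; 150 33 3 0 70; 170 39 6 0 65; 178.7 39.7 11 0 60; 178.7 39.7 11 0 60; 178.7 39.7 11 0 60; 178.7 39.7 11 0 60; 178.7 39.7 11 0 60; 178.7 39.7 11 0 60"

```text
time: 11.22
tool_pos: [0.449, 0.0234, 0.1049]
ee_rot: [0.0, 0.685, 0.728, -0.0]
contact_force: [0.4, 0.1, 0.5]
gripper_width: 0.0597
grip_force: 0.0
```

```bash
python3 - <<'E'
from h import *
go(.4545,.0232,.030,3.7)
g=grab('side');f=grab('top');x=[]
for i,P in((f,[[.45,-.08,.02]]),(g,[[.4545,.0232,.06]])):
    p,q=proj(i,P)[0].astype(int); x.append(cv2.resize(i['img'][q-50:q+50,p-50:p+50],(400,400),interpolation=cv2.INTER_CUBIC))
cv2.imwrite('pics/a5.png',np.hstack(x)[:,:,::-1])
E
```

```text
row [-0.4  5.4 74.9] roll -0.2 q7 -0.22 t 11.22 tcp [0.449  0.0234 0.1049] yaw 3.5
```

View pics/a5.png

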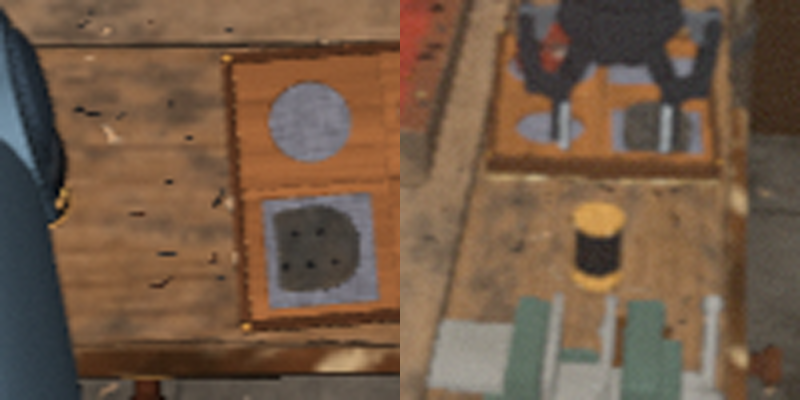

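The left half shows the heel seated squarely in the square well. In the right half the spool stands at (598,247), ahead of the fingers. Descend and grip.

carry_out --series "-0.4 6.5 30 0 60; -0.4 6.5 55 0 60; -0.4 6.5 72 0 60; -0.4 6.5 76 0 60; -0.4 6.5 76 0 60; -0.4 6.5 76 0 60; -0.4 6.5 76 0 32; -0.4 6.5 76 0 32; -0.4 6.5 76 0 32; -0.4 6.5 76 0 32; -0.4 6.5 76 0 32; -0.4 6.5 76 0 32" --newtons 30

```text
time: 12.32
tool_pos: [0.4568, 0.0249, 0.0302]
ee_rot: [0.001, 0.684, 0.729, 0.001]
contact_force: [-0.7, -0.1, 6.5]
gripper_width: 0.034
grip_force: 29.3
```

carry_out --series "0 0 -15 0 32; 0 0 -40 0 32; 0 0 -65 0 32; 0 0 -65 0 32"

```text
time: 12.65
tool_pos: [0.4596, 0.0254, 0.0984]
ee_rot: [0.004, 0.684, 0.729, 0.003]
contact_force: [0.8, 0.1, 1.0]
gripper_width: 0.0338
grip_force: 29.9
```

```bash
python3 - <<'E'
from h import *
go(*W['spool'],.10,3.7)
g=grab('side')
p,q=proj(g,[[.4545,.0232,.09]])[0].astype(int); cv2.imwrite('pics/a6.png',cv2.resize(g['img'][q-30:q+30,p-30:p+30],(480,480),interpolation=cv2.INTER_CUBIC)[:,:,::-1])
E
```

```text
row [-178.2   34.7   -1.1] roll -0.0 q7 -0.24 t 12.65 tcp [0.4596 0.0254 0.0984] yaw 3.7
```

View pics/a6.png

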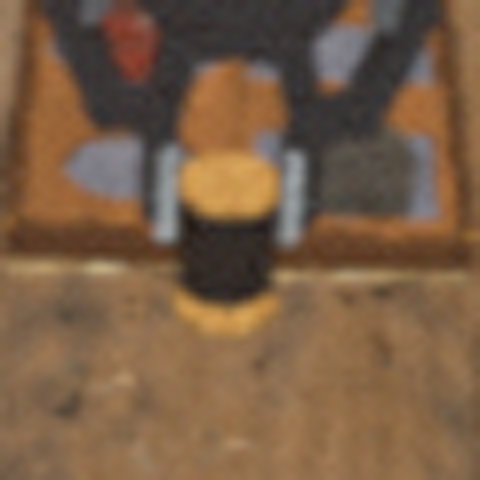

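The spool is held by its top flange (180–280) and hangs upright. Carrying it.

carry_out --series "-25 5 0 0 32; -55 11 0 0 32; -90 18 0 0 32; -125 25 0 0 32; -155 31 0 0 32; -170 34 0 0 32; -178.2 34.7 0 0 32; -178.2 34.7 0 0 32; -178.2 34.7 10 0 32; -178.2 34.7 20 0 32; -178.2 34.7 20 0 32"

```text
time: 13.62
tool_pos: [0.4989, -0.1478, 0.0709]
ee_rot: [-0.003, 0.683, 0.731, -0.001]
contact_force: [-0.6, 0.6, -1.2]
gripper_width: 0.0339
grip_force: 30.0
```

```bash
python3 - <<'E'
from h import *
go(*W['spool'],.042,3.7)
E
```

```text
row [-2.9  6.8 28.9] roll 0.2 q7 0.1 t 13.62 tcp [ 0.4989 -0.1478  0.0709] yaw 3.9
```

carry_out --series "-2.9 6.8 5 0 32; -2.9 6.8 15 0 32; -2.9 6.8 15 0 32; -2.9 6.8 15 0 32; -2.9 6.8 15 0 32"

```text
time: 14.03
tool_pos: [0.5085, -0.153, 0.0586]
ee_rot: [-0.0, 0.684, 0.73, -0.0]
contact_force: [-0.0, -0.2, 0.1]
gripper_width: 0.0338
grip_force: 30.0
```

```bash
python3 - <<'E'
from h import *
go(*W['spool'],.042,3.7)
E
```

```text
row [ 2.9 -2.6 16.6] roll -0.0 q7 0.09 t 14.03 tcp [ 0.5085 -0.153   0.0586] yaw 3.7
```

carry_out --series "3.5 -2.6 8 0 32; 3.5 -2.6 13 0 32; 3.5 -2.6 15 0 32; 3.5 -2.6 16 0 32; 3.5 -2.6 17 0 32; 3.5 -2.6 18 0 32; 3.5 -2.6 18.5 0 32; 3.5 -2.6 18.5 0 32"

```text
time: 14.7
tool_pos: [0.5057, -0.1501, 0.0414]
ee_rot: [-0.0, 0.684, 0.729, -0.001]
contact_force: [-3.5, 0.8, 6.5]
gripper_width: 0.0335
grip_force: 30.3
```

On the floor (.0414 against .0412 expected). Release.

carry_out --series "3.5 -2.6 18 0 48; 3.5 -2.6 18 0 52; 3.5 -2.6 18 0 52; 3.5 -2.6 14 0 52; 3.5 -2.6 -10 0 54; 3.5 -2.6 -40 0 60; 3.5 -2.6 -60 0 60; 3.5 -2.6 -60 0 60; 3.5 -2.6 -60 0 60"

```text
time: 15.45
tool_pos: [0.505, -0.1472, 0.1028]
ee_rot: [0.002, 0.684, 0.729, 0.001]
contact_force: [1.3, 0.8, -1.0]
gripper_width: 0.0598
grip_force: 0.0
```

```bash
python3 - <<'E'
from h import *
go(.421,.122,.12,-9.8)
E
```

```text
row [274.  -66.5 -18.1] roll 13.5 q7 0.11 t 15.45 tcp [ 0.505  -0.1472  0.1028] yaw 3.7
```

carry_out --series "20 0 -18 0 60; 55 -5 -18 0 60; 95 -15 -18 3 60; 135 -25 -18 6 60; 175 -35 -18 9 60; 215 -50 -18 12 60; 250 -62 -18 13.5 60; 268 -66 -18 13.5 60; 274 -66.5 -10 13.5 60; 274 -66.5 0 13.5 60; 274 -66.5 0 13.5 60; 274 -66.5 0 13.5 60"

```text
time: 16.45
tool_pos: [0.4178, 0.1212, 0.0989]
ee_rot: [-0.001, 0.766, 0.643, -0.002]
contact_force: [-0.8, -0.1, 0.7]
gripper_width: 0.0601
grip_force: 0.0
```

```bash
python3 - <<'E'
from h import *
go(.421,.122,.0085,-9.8)
f=grab('top');g=grab('side');x=[]
for i,P in((f,[[.47,-.15,.02]]),(g,[[.42,.10,.05]])):
    p,q=proj(i,P)[0].astype(int); x.append(cv2.resize(i['img'][q-50:q+50,p-50:p+50],(400,400),interpolation=cv2.INTER_CUBIC))
cv2.imwrite('pics/a7.png',np.hstack(x)[:,:,::-1])
E
```

```text
row [ 1.5  3.3 90.4] roll -0.1 q7 -0.69 t 16.45 tcp [0.4178 0.1212 0.0989] yaw -9.9
```

View pics/a7.png

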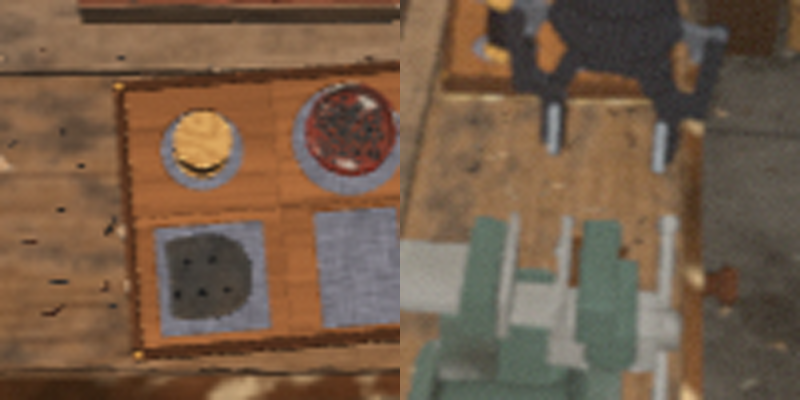

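Left half: the spool stands upright in the small well at (203,143), and tin and heel are seated. The right half shows the vise clear of the gripper. Gripping the wax.

carry_out --series "1.5 3.3 30 0 60; 1.5 3.3 60 0 60; 1.5 3.3 80 0 60; 1.5 3.3 88 0 60; 1.5 3.3 88 0 60; 1.5 3.3 88 0 60; 1.5 3.3 88 0 32; 1.5 3.3 88 0 32; 1.5 3.3 88 0 32; 1.5 3.3 88 0 32; 1.5 3.3 88 0 32; 1.5 3.3 88 0 32" --newtons 30

```text
time: 17.55
tool_pos: [0.4242, 0.1239, 0.0139]
ee_rot: [0.001, 0.765, 0.644, 0.001]
contact_force: [-0.5, -0.8, 6.5]
gripper_width: 0.0371
grip_force: 30.6
```

carry_out --series "0 0 -15 0 32; 0 0 -45 0 32; 0 0 -80 0 32; 0 0 -100 0 32; 0 0 -100 0 32; 0 0 -100 0 32"

```text
time: 18.05
tool_pos: [0.4237, 0.1237, 0.1138]
ee_rot: [0.001, 0.765, 0.644, 0.002]
contact_force: [0.7, -0.3, -1.6]
gripper_width: 0.037
grip_force: 30.6
```

```bash
python3 - <<'E'
from h import *
o=get_obs();print(o['gripper_width'],o['grip_force'])
go(*W['wax'],.12,93.7)
E
```

```text
0.03695060687321068 30.6093567609787
row [-370.1   67.7   -6.2] roll 76.5 q7 -0.68 t 18.05 tcp [0.4237 0.1237 0.1138] yaw -9.8
```

carry_out --series "-25 5 -5 6 32; -60 11 -6 13 32; -95 18 -6 20 32; -130 25 -6 27 32; -165 32 -6 34 32; -200 38 -6 41 32; -235 44 -6 48 32; -270 50 -6 55 32; -305 56 -6 62 32; -340 62 -6 69 32; -360 66 -6 75 32; -370 67.7 -6 76.5 32"

```text
time: 19.05
tool_pos: [0.4238, -0.2562, 0.1166]
ee_rot: [0.0, 1.0, 0.028, -0.002]
contact_force: [-0.2, -0.1, -1.6]
gripper_width: 0.0369
grip_force: 30.6
```

carry_out --series "0 0 0 0 32; 0 0 0 0 32; 0 0 10 0 32; 0 0 20 0 32; 0 0 20 0 32; 0 0 20 0 32"

```text
time: 19.55
tool_pos: [0.4251, -0.2505, 0.0968]
ee_rot: [-0.001, 0.999, 0.033, -0.001]
contact_force: [-1.2, 0.4, -1.1]
gripper_width: 0.0374
grip_force: 30.6
```

```bash
python3 - <<'E'
from h import *
go(*W['wax'],.026,93.7)
E
```

```text
row [ 2.2  2.4 70.8] roll 0.1 q7 -1.11 t 19.55 tcp [ 0.4251 -0.2505  0.0968] yaw -86.2
```

carry_out --series "3.5 2.4 30 0 32; 3.5 2.4 50 0 32; 3.5 2.4 62 0 32; 3.5 2.4 66 0 32; 3.5 2.4 69 0 32; 3.5 2.4 71 0 32; 3.5 2.4 72 0 32; 3.5 2.4 73 0 32; 3.5 2.4 73 0 32"

```text
time: 20.3
tool_pos: [0.4303, -0.255, 0.0259]
ee_rot: [0.0, 0.999, 0.032, 0.001]
contact_force: [-1.2, 0.1, -1.7]
gripper_width: 0.0367
grip_force: 30.6
```

carry_out --series "-0.5 -1 1 0 32; -0.5 -1 1.5 0 32; -0.5 -1 2 0 32; -0.5 -1 2.5 0 32; -0.5 -1 2.5 0 32"

```text
time: 20.72
tool_pos: [0.4299, -0.2543, 0.0249]
ee_rot: [0.0, 0.999, 0.032, 0.0]
contact_force: [-3.3, 1.2, 12.4]
gripper_width: 0.0367
grip_force: 31.9
```

Contact at .0249, as expected (.0139 + .011). Release, retreat and check.

carry_out --series "-0.5 -1 2 0 50; -0.5 -1 1.5 0 52; -0.5 -1 1.5 0 52; -0.5 -1 -4 0 52; -0.5 -1 -30 0 54; -0.5 -1 -70 0 60; -0.5 -1 -100 0 60; -0.5 30 -120 0 60; -0.5 65 -120 0 60; -0.5 105 -120 0 60; -0.5 145 -120 0 60; -0.5 145 -120 0 60"

```text
time: 21.72
tool_pos: [0.4356, -0.4093, 0.1439]
ee_rot: [0.004, 1.0, 0.027, 0.001]
contact_force: [-1.2, -1.1, 0.7]
gripper_width: 0.0595
grip_force: 0.0
```

carry_out --series "0 35 0 0 60; 0 70 0 0 60; 0 100 0 0 60; 0 100 0 0 60; 0 100 0 0 60; 0 100 0 0 60; 0 100 0 0 60"

```text
time: 22.3
tool_pos: [0.445, -0.496, 0.1424]
ee_rot: [-0.001, 0.999, 0.033, -0.0]
contact_force: [0.6, -0.2, -0.2]
gripper_width: 0.0601
grip_force: 0.0
```

```bash
python3 - <<'E'
from h import *
f=grab('top');g=grab('side');x=[]
print(get_obs()['contact_force'],get_obs()['tool_pos'])
for i,P in((f,[[.47,-.2,.02]]),(g,[[.47,-.25,.02]])):
    p,q=proj(i,P)[0].astype(int); x.append(cv2.resize(i['img'][q-50:q+50,p-50:p+50],(400,400),interpolation=cv2.INTER_CUBIC))
cv2.imwrite('pics/a8.png',np.hstack(x)[:,:,::-1])
E
```

```text
[-0.53437313 -0.61792483  0.27369194] [ 0.44520875 -0.4961537   0.14275995]
```

View pics/a8.png

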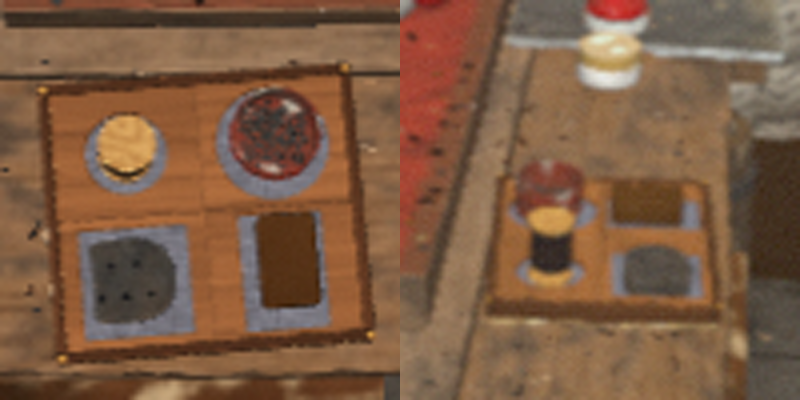

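All four sit in their wells. The wax (288,259) looks toward the +x end of its well (284,271), so I'll measure its margin.

```bash
python3 - <<'E'
from h import *
f=grab('top')
u,v=proj(f,[[*W['wax'],.034]])[0].astype(int)
m,*r=seg(f,'wax',u,v,.034,22); print(r)
R=r[2]; d=np.array(R[0])/1000-W['wax']; a=np.radians(TRAY)
print('offset in tray x,y mm',(1000*np.array([d@[np.cos(a),np.sin(a)],d@[-np.sin(a),np.cos(a)]])).round(1))
im=f['img'];i=im.astype(int)
print('pot', toplane(f,(429,222),.035).round(3), im[222,429])
E
```

```text
[array([314, 232,  16,  24, 329], dtype=int32), array([ 0.4299, -0.256 ,  0.034 ]), [array([ 430.2, -256. ]), array([60.2, 36.3]), np.float64(3.5)]]
offset in tray x,y mm [ 2.8 -3.6]
pot [[ 0.482 -0.539  0.035]] [21 22 25]
```

Offset is 3–4 mm, well inside the well. The arm is clear, so I hand in.

```bash
python3 -c "
from station import ticket
print(ticket.finish_job())"
```

```text
the job is handed in; nothing more can be done
None
```

I placed the heel, tin, spool and wax in their wells and released them, left the cream pot and sanding block alone, and handed the job in at about 22 s of the 96 s; no verdict was returned.

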